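Seat the top tier of a domino carousel and turn it square

TASK

Put the top tier back on the domino carousel: lower it by its handle and feel round, pressing only lightly, until all three ball feet drop fully home in the cone, groove and flat of the deck. Then turn the tier, and with it the deck, until the tier is square with the carousel's foot, its open front to the robot, and let go with the feet still home. Leave the other things on the table where they are.

Things in the scene. Friction and masses are not known exactly. Their poses are not given: they have to be found in the camera images.
- tier_handle (a point): Centre of the aluminium bar handle of the loose top tier (0.38 to 0.54 kg), 93 mm above the undersides of its balls, z up. The bar is 76 mm long along the tier's y, 12 mm thick along its x, 16 mm high, on two 10 mm posts 56 mm apart; 62 mm free height below it. The tier is a clear round tray, 184 mm wide, 5 mm thick; its rear (+x) has a rim 26 mm high, its front (-x) none.
- front_ball (a point): Centre of the front one of the top tier's three polished steel ball feet (12 mm diameter); axes as the tier's. All three stand 78 mm from the tier's axis: at 180 degrees (this one, front, goes on the flat), 60 degrees (rear left, goes in the cone) and -60 degrees (rear right, goes in the groove), counted from the tier's +x towards its +y. The tray is 18 mm above their undersides.
- caddy_foot: Foot of the carousel, fixed to the table: a clear square plate of 170 mm, its front (-x) within 20 degrees of facing the robot. Origin on the table, on the carousel's vertical axis, z up. The round lower tier turns on it. With the balls resting on the plain deck the tier's handle centre is 165 mm above this origin; with all three fully home they have sunk 4.5 mm and it is 160.5 mm above.
- deck_centre (a point): Centre of the top of the turning lower tier's clear deck (200 mm wide, 72 mm above the table), axes as the foot's. Three steel seats lie flush in it, 78 mm from the axis: 90 degree cone, 14 mm mouth, at 60 degrees; V groove, 14 mm mouth, running towards the cone, at -60; flat round pocket, 25 mm, 4.5 mm deep, at 180. To all three angles add the deck's own turn, see bearing.
- bearing (a point): Bearing under the lower tier, on its axis, left turned 11 to 63 degrees counter-clockwise from above; this turn is NOT measured. It is stiff (0.5 N m) and stays where put; balls sliding lightly do not drag it. Balls within 4 mm of their seats slip in when let down. Keep some weight or push on the tier while turning the deck by it. Contacts adding up to 30 N crack the deck; a 12 N push is safe.
- espresso_cup: Bystander: steel espresso cup, 60 mm wide, 55 mm high, on a grey coaster. Origin under its centre.
- bottle: Bystander: green glass bottle with a clip-on stopper, 68 mm wide, 254 mm high. Origin under its centre.
- succulent: Bystander: succulent in a clay pot, 72 mm wide, about 100 mm high. Origin under its centre.
- domino0: Bystander: black domino lying flat, 48 x 24 x 8 mm. Origin under its centre.
- domino1: Bystander: black domino lying flat, 48 x 24 x 8 mm. Origin under its centre.
- domino2: Bystander: black domino lying flat, 48 x 24 x 8 mm. Origin under its centre.
Not all that is in view belongs to the job. What is shaped like the part that bears tier_handle but green or purple is not meant.

How it is judged:
On the way:
1. the top tier's three feet are all home in the seats of the deck (z of tier_handle in the frame of caddy_foot between 0.15 and 0.1625 m and angle between tier_handle's own z axis and vertical below 0.025 rad and horizontal distance between tier_handle and caddy_foot below 0.008 m), for 0.2 s.
At the end, for the whole second after the job is handed in: The top tier sits on the carousel with all three balls home (handle centre within 2 mm of its seated height of 160.5 mm above the foot's origin, tilt under 0.025 rad, within 8 mm of the axis), square with the foot within 5 degrees, front to the robot, released (all of step 1 and angle between the x axis of tier_handle and the x axis of caddy_foot, either way round below 0.087 rad and x of front_ball in the frame of caddy_foot below -0.06 m); the robot touches nothing.
It fails at once if the tier bears on the carousel with more than 30 N, all contacts added up (contact force between top_tier and caddy_foot above 30 N).
It fails at once if a bystander is moved by more than 30 mm (distance of any of espresso_cup, bottle, succulent, domino0, domino1, domino2 from where it was at the start of the episode above 0.03 m).
It also fails if it takes over 67 s, if anything falls off the work surface, if the arm or the gripper's body presses on something with over 40 N, if the wrist force passes 120 N, or if a joint passes its speed limit or range.

ROBOT

A 6-joint arm with a two-finger parallel gripper is mounted at the origin on the work surface. World frame = base frame: x ahead of the robot, y to its left, z up, the work surface at z = 0. Lengths are in m, angles in rad, forces in N, time in s.
With the tool pointing down it reaches from about 0.225 to 0.875 m from the base axis. Payload 3.4 kg.
Tool frame: the origin (TCP) lies on the centre line of the jaws, within the pads' length; the fingertips stand 17 mm ahead of it and the grasp point (between the pads) lies 2 mm behind it (manip.finger_overhang is the distance from the TCP to the fingertips, in m); y points along the fingers, x is the direction in which the jaws open and shut, and the axes are right-handed (so a half turn about y gives the same grasp; the last joint's range is limited). The gripper opens to 85 mm and grips with 20 to 120 N. Pads are 22 mm wide; open, the fingers measure 114 mm over their backs; the gripper's body (76 mm by 85 mm) begins 54 mm behind the grasp point. The pads swing forward as they close: fully open they stand 13 mm farther back than shut.
Start: joints at [-1.323, 0.276, 1.505, -0, 1.361, -0.121], TCP at [0.207, -0.536, 0.248] pointing down, gripper open.
Joint ranges: [-2.89, 2.89], [-0.75, 2.08], [0.22, 2.7], [-1.18, 4.32], [0.11, 2.71], [-2.7, 2.7]. Speed limits (rad/s): [2.57, 2.57, 3.14, 3.14, 3.14, 3.14].

INTERFACE

Orientations are given as a unit quaternion [w, x, y, z].
In Python, from rig import manip gives the robot as it stands.
- The arm moves only by the tool arm_command, never from a script. Its argument "commands" is a list of rows, each a list of 3 entries, a list of its own where there are three numbers: the finger opening in cm, from 0 to 8.54, then the shift along the world's x, y, z in cm, then the turn about the world's z in rad. A call has 1 to 12 rows; each row shifts and turns the commanded pose from where the row before left it; what a row does not reach is not made up. A row lasts 1/10 s, in which the tool goes at most 50 mm and 8.59 degrees, less where a joint would pass 70% of its speed; a pose out of reach is approached as far as the arm can. A call with a gripper value outside its range is refused whole. The fingers move at their own pace and stop on an object; "grip_force" is the grip in N (left out, the last holds). Time passes only in rows, so rows that do not move let the fingers close. It gives the time, the measured TCP pose, the force and the opening at its end, in the units of the state.
- manip.get_state(): the state, without advancing time (a new reading comes with each control period).
- manip.get_image(name): name is "scene" or "top" or "wrist"; returns a dict with "pixels" (420x560x3 uint8, red, green, blue), "range_z" (420x560 float32, m along the optical axis (not along the pixel's ray), 0 where there is no reading), "intrinsics" (3x3 intrinsics, pixels), "R" (3x3) and "t" (3): a world point X has camera coordinates R X + t. Camera axes: x right, y down, z forward; pixel columns grow to the right and rows downward; lengths in m; the calibration is good to about 2 mm. A picture is of the moment at which its call begins.
- manip.sign_off(): hands the job in, once; it reports no verdict.
The state is a dict: "clock": time; "qpos": joint angles; "qd": joint speeds; "effort": joint torques, N m; "position": TCP position; "ee_rot": TCP orientation; "contact_force": force on the tool from outside, world axes, zero at the start; "moment": the same for the moment, N m; "width": finger opening in m.
Only numpy, scipy, OpenCV 4.12 (cv2) and the standard library are available. Lean on these libraries where they do the work, as an engineer would, in place of code of your own. Each camera call takes 0.05 s, during which the arm holds its last target.

## Working session

There is one attempt and no reset: what is moved stays moved. The work goes in short steps, Python scripts to look and compute and a tool call to move; the robot and the scene stay as the last step left them, time stands still between calls to the robot, and variables do not carry over. Pictures are saved under pics/ and viewed, and the job is handed in when it is done.

Besides the shell and the picture viewer there is one more tool, called after ">>>" as a command line: name --argument value ..., lists and objects as JSON in quotes. arm_command: Moves the arm, as the interface text tells. Its arguments: {"type":"object","properties":{"commands":{"type":"array"},"grip_force":{"type":"number"}},"required":["commands"]}

```bash
mkdir -p pics; ls
cat > h.py <<'E'
from rig import manip
import numpy as np, cv2
def snap(n,f):
    im=manip.get_image(n); cv2.imwrite('pics/'+f,im['pixels'][:,:,::-1]); np.savez('pics/'+f[:-4]+'.npz',**im); return im
def load(f): return dict(np.load('pics/'+f+'.npz'))
def ray(im,u,v,z):
    d=im['R'].T@np.linalg.solve(im['intrinsics'],[u,v,1.]); c=-im['R'].T@im['t']; return c+d*(z-c[2])/d[2]
def proj(im,X):
    p=im['intrinsics']@(im['R']@np.array(X)+im['t']); return p[:2]/p[2]
def pt(im,u,v):
    zz=im['range_z'][int(v),int(u)]; return im['R'].T@(np.linalg.solve(im['intrinsics'],[u,v,1.])*zz-im['t'])
E
python3 - <<'E'
from h import *
for n in ['scene','top','wrist']: 
    im=snap(n,n+'0.png'); print(n,-im['R'].T@im['t'])
print(manip.get_state())
E
```

```text
pics
scene [1.54023579 0.36339258 0.7810722 ]
top [0.33993288 0.03814351 1.32568968]
wrist [ 0.27867574 -0.50846962  0.37418749]
{'clock': 0.15, 'qpos': array([-1.32298230e+00,  2.76471645e-01,  1.50584651e+00, -1.42021895e-05,
        1.36072427e+00, -1.20985806e-01]), 'qd': array([-0.00096425, -0.00048081, -0.00303227,  0.00018788, -0.00150436,
        0.00102346]), 'effort': array([ 5.64644670e-04, -4.17145944e+01, -2.46032560e+01, -2.38534858e-04,
        7.64680415e-03,  1.85869986e-09]), 'position': array([ 0.20718963, -0.53596762,  0.24762425]), 'ee_rot': array([ 0.58353706, -0.58286694,  0.40023186, -0.399456  ]), 'contact_force': array([ 0.29292512, -0.06780261, -1.33760051]), 'moment': array([-0.0567172 ,  0.05311122,  0.01936811]), 'width': 0.08505835441955308}
```

View pics/scene0.png

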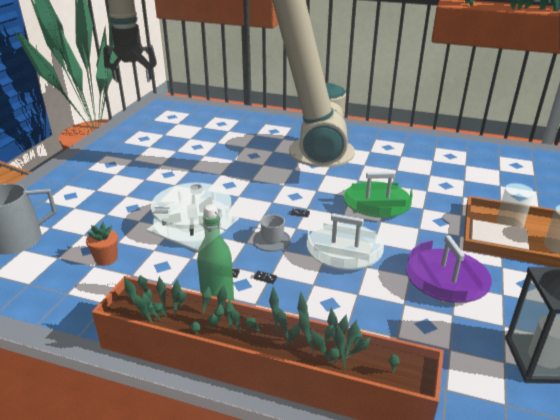

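View pics/top0.png

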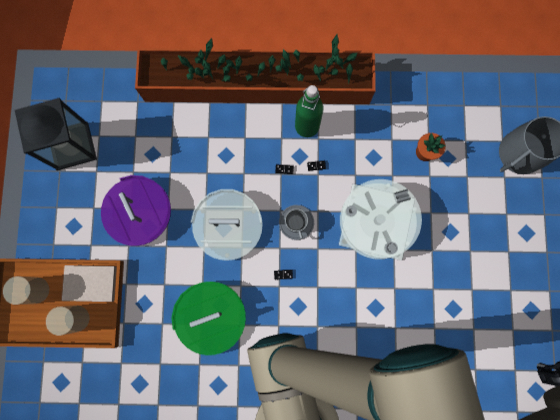

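View pics/wrist0.png

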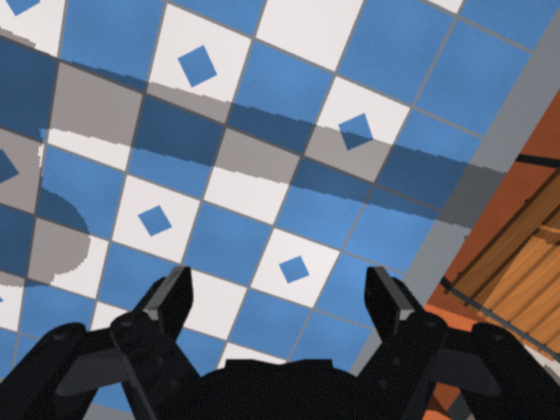

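Run:
```python
from h import *
t=load('top0');s=load('scene0')
a=t['pixels'][170:275,170:440,::-1]; cv2.imwrite('pics/ctop.png',cv2.resize(a,None,fx=2.9,fy=2.9,interpolation=cv2.INTER_CUBIC))
a=s['pixels'][165:285,130:400,::-1]; cv2.imwrite('pics/cscene.png',cv2.resize(a,None,fx=2.9,fy=2.9,interpolation=cv2.INTER_CUBIC))
for u,v in [(215,222),(224,222),(235,222),(227,240),(381,219),(360,230),(345,240),(227,205),(227,197),(227,255)]: print(u,v,pt(t,u,v))
```

```text
215 222 [0.50419969 0.20889885 0.09915911]
224 222 [0.50442716 0.18659881 0.09999945]
235 222 [0.50422139 0.15903964 0.10461648]
227 240 [0.4659103  0.18450623 0.04073066]
381 219 [ 0.52135515 -0.20401177  0.07534896]
360 230 [ 0.49324948 -0.15179824  0.07158641]
345 240 [ 0.47385514 -0.12172766  0.00924361]
227 205 [0.55948299 0.18919627 0.02596167]
227 197 [0.58170718 0.19044767 0.02121196]
227 255 [0.42835131 0.18468932 0.02799979]
```

View pics/ctop.png

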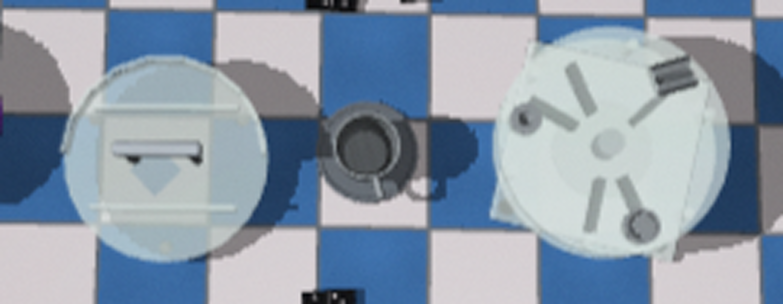

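View pics/cscene.png

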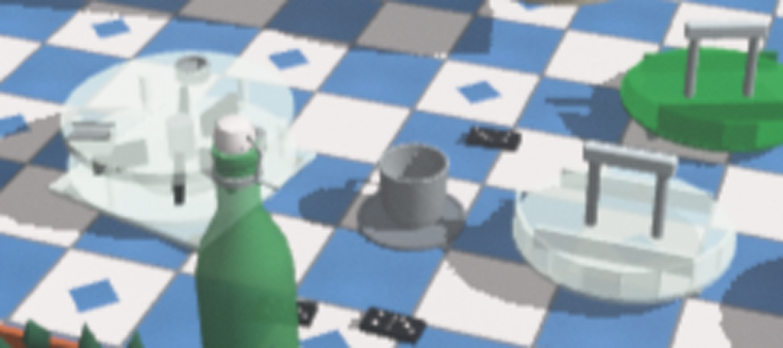

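Run:
```python
from h import *
t=load('top0')
f=lambda x,y:(170+(x+.5)/2.9-.5,170+(y+.5)/2.9-.5)
P={n:ray(t,*f(*c),.072)[:2] for n,c in dict(cone=(525,119),groove=(675,75),flat=(640,225)).items()}
from itertools import combinations
for n in P: print(n,P[n])
for a,b in combinations(P,2): print(a,b,np.linalg.norm(P[a]-P[b]),'expect 135.1')
c=sum(P.values())/3; print('centre',c)
for n,o in dict(cone=60,groove=-60,flat=180).items():
    d=P[n]-c; print(n,np.hypot(*d),np.degrees(np.arctan2(d[1],d[0]))-o)
# deck depth points
for n,c2 in dict(hc1=(113,150),hc2=(203,150)).items(): print(n,ray(t,*f(*c2),.101))
w=load('wrist0'); print('wrist axis',w['R'][2], w['R'], manip.get_state()['ee_rot']); print(w['intrinsics'])
from scipy.spatial.transform import Rotation as R
q=manip.get_state()['ee_rot']; print(R.from_quat([*q[1:],q[0]]).as_matrix())
```

```text
cone [ 0.54179815 -0.12877424]
groove [ 0.58265465 -0.25969066]
flat [ 0.45110044 -0.22684461]
cone groove 0.13714357816963496 expect 135.1
cone flat 0.13358095746969026 expect 135.1
groove flat 0.13559267692996377 expect 135.1
centre [ 0.52518441 -0.20510317]
cone 0.0781160763268686 17.720539093912848
groove 0.07926299258508514 16.473643437302606
flat 0.07720832672274462 -343.6446068589696
hc1 [0.50521067 0.22437306 0.101     ]
hc2 [0.50638131 0.14794157 0.101     ]
wrist axis [-0.27871592 -0.10682516 -0.95441386] [[ 3.60217148e-01 -9.32868157e-01 -7.80022687e-04]
 [-8.90258975e-01 -3.44013644e-01  2.98485459e-01]
 [-2.78715919e-01 -1.06825159e-01 -9.54413863e-01]] [ 0.58353706 -0.58286694  0.40023186 -0.399456  ]
[[295.82299262   0.         278.3381844 ]
 [  0.         295.82299262 213.1265531 ]
 [  0.           0.           1.        ]]
[[ 3.60498730e-01 -3.69073657e-04  9.32759631e-01]
 [-9.32758591e-01  1.40207650e-03  3.60498883e-01]
 [-1.44085100e-03 -9.99998949e-01  1.61190174e-04]]
```

>>> arm_command --commands '[[8.5, [2.6, 2.05, 0], 0.1], [8.5, [2.6, 2.05, 0], 0.1], [8.5, [2.6, 2.05, 0], 0.1], [8.5, [2.6, 2.05, 0], 0.1], [8.5, [2.6, 2.05, 0], 0.1], [8.5, [2.6, 2.05, 0], 0.1], [8.5, [2.6, 2.05, 0], 0.1], [8.5, [2.6, 2.05, 0], 0.1], [8.5, [2.6, 2.05, 0], 0.1], [8.5, [2.6, 2.05, 0], 0.1], [8.5, [2.6, 2.05, 0], 0.1], [8.5, [2.6, 2.05, 0], 0.1]]'

```text
clock: 1.35
position: [0.5201, -0.2893, 0.248]
ee_rot: [0.707, -0.707, -0.001, 0.001]
contact_force: [-0.5, -0.6, 0.3]
width: 0.0854
```

>>> arm_command --commands '[[8.5, [0, 0, 0], 0], [8.5, [0, 0, 0], 0], [8.5, [0, 0, 0], 0]]'

```text
clock: 1.65
position: [0.5186, -0.2907, 0.2481]
ee_rot: [-0.707, 0.707, -0.001, 0.001]
contact_force: [-0.4, 0.1, -0.6]
width: 0.0847
```

Run:
```python
from h import *
im=snap('wrist','w1.png'); cv2.imwrite('pics/w1b.png',cv2.resize(im['pixels'][:,:,::-1],(800,600),interpolation=cv2.INTER_CUBIC))
print(manip.get_state()['position'],-im['R'].T@im['t'])
```

```text
[ 0.51844184 -0.29098236  0.24815988] [ 0.51893909 -0.21414792  0.37469562]
```

View pics/w1b.png

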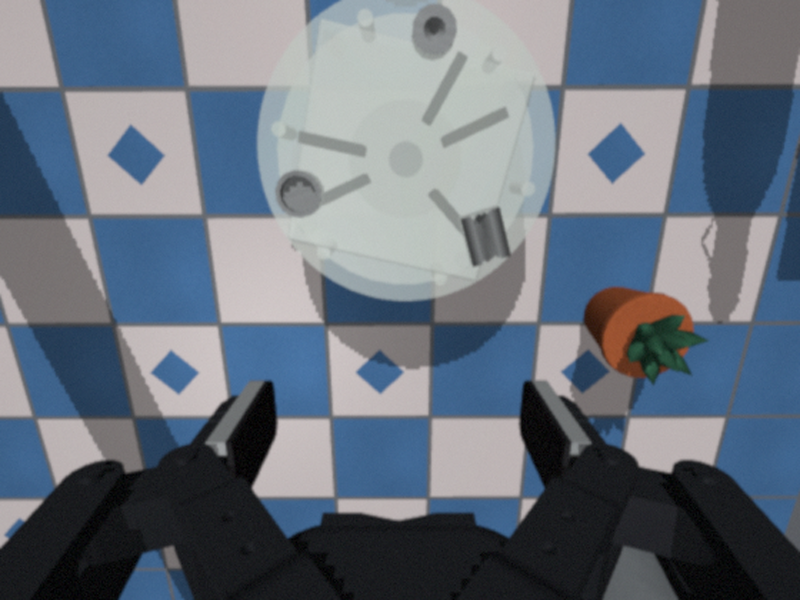

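Run:
```python
from h import *
im=load('w1')
a=im['pixels'][0:220,170:400,::-1]; cv2.imwrite('pics/w1c.png',cv2.resize(a,(690,660)[:2],interpolation=cv2.INTER_CUBIC)[:600])
s=.7
g=lambda x,y:((x+.5)*s-.5,(y+.5)*s-.5)
P={n:ray(im,*g(*c),.072)[:2] for n,c in dict(cone=(434,30),groove=(487,237),flat=(299,193)).items()}
from itertools import combinations
for a,b in combinations(P,2): print(a,b,np.linalg.norm(P[a]-P[b]))
c=sum(P.values())/3; print('centre',c)
for n,o in dict(cone=60,groove=-60,flat=180).items():
    d=P[n]-c; print(n,np.hypot(*d),np.degrees(np.arctan2(d[1],d[0]))-o)
for z in (.0,.008):
  C=[ray(im,*g(*q),z)[:2] for q in [(320,20),(534,78),(476,280),(293,240)]]
  print(z,np.round(C,4).tolist(),(C[0]+C[2])/2,(C[1]+C[3])/2)
  for i in range(4):
    d=C[(i+1)%4]-C[i]; print(np.hypot(*d),np.degrees(np.arctan2(d[1],d[0]))%90-90)
```

```text
cone groove 0.13522075974970962
cone flat 0.1340311767868089
groove flat 0.13571395538042147
centre [ 0.52493229 -0.20558615]
cone 0.07751683885259458 17.430234974282286
groove 0.07848673401970455 17.258367027809882
flat 0.07780360903113182 -343.2748009667209
0.0 [[0.4597, -0.1029], [0.6275, -0.1434], [0.59, -0.3086], [0.4258, -0.2716]] [ 0.52484112 -0.20578424] [ 0.52667746 -0.20747828]
0.17266017420146723 -13.547334801197707
0.16945262028003646 -12.78341783268057
0.16831363036888825 -12.718921277779316
0.17199861841971786 -11.340431318331909
0.008 [[0.4609, -0.1053], [0.6252, -0.1449], [0.5885, -0.3066], [0.4278, -0.2703]] [ 0.52471511 -0.20596281] [ 0.52651224 -0.20762068]
0.16897376498731162 -13.547334801197707
0.16583469446910665 -12.783417832680513
0.16472002274785208 -12.718921277779316
0.16832633386019563 -11.340431318331909
```

View pics/w1c.png

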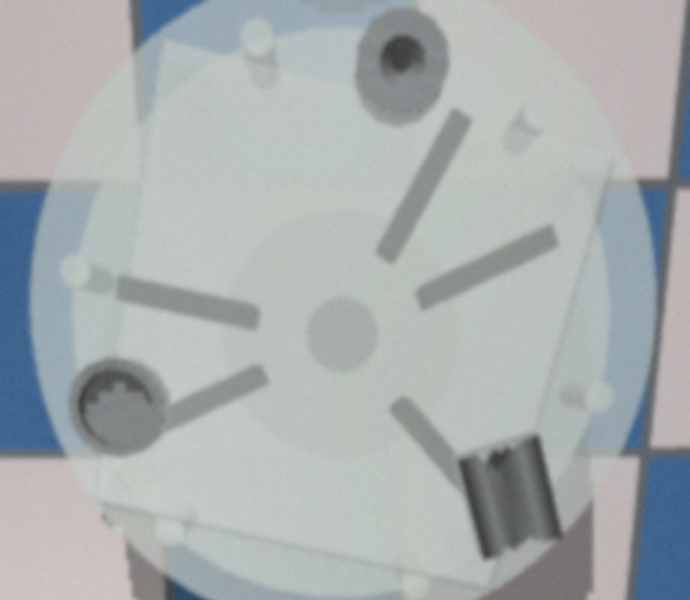

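>>> arm_command --commands '[[8.5, [-0.15, 4.3, 0], 0], [8.5, [-0.15, 4.3, 0], 0], [8.5, [-0.15, 4.3, 0], 0], [8.5, [-0.15, 4.3, 0], 0], [8.5, [-0.15, 4.3, 0], 0], [8.5, [-0.15, 4.3, 0], 0], [8.5, [-0.15, 4.3, 0], 0], [8.5, [-0.15, 4.3, 0], 0], [8.5, [-0.1, 4.3, 0], 0], [8.5, [0, 0, 0], 0], [8.5, [0, 0, 0], 0], [8.5, [0, 0, 0], 0]]'

```text
clock: 2.9
position: [0.5063, 0.0952, 0.2483]
ee_rot: [-0.707, 0.707, -0.001, 0.001]
contact_force: [0.9, -0.1, 0.2]
width: 0.0851
```

Run:
```python
from h import *
im=snap('wrist','w2.png'); cv2.imwrite('pics/w2b.png',cv2.resize(im['pixels'][:,:,::-1],(800,600),interpolation=cv2.INTER_CUBIC))
print(manip.get_state()['position'],-im['R'].T@im['t'])
```

```text
[0.50635179 0.09504449 0.24837524] [0.50657456 0.17192774 0.37495546]
```

View pics/w2b.png

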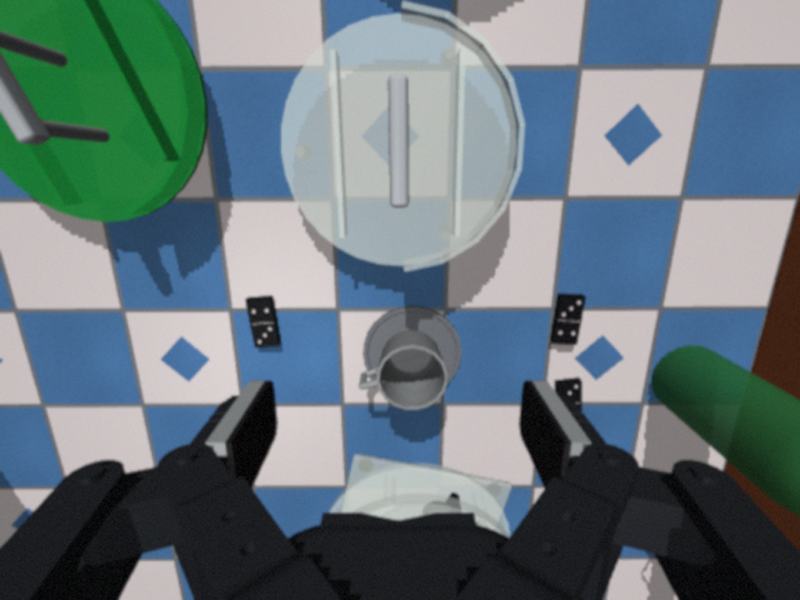

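Run:
```python
from h import *
im=load('w2'); s=.7
g=lambda x,y:((x+.5)*s-.5,(y+.5)*s-.5)
A=ray(im,*g(398.5,75),.101);B=ray(im,*g(399.5,206),.098)
print(A,B,np.linalg.norm(A-B),(A+B)/2,np.degrees(np.arctan2(-(A-B)[0],(A-B)[1])))
print(ray(im,*g(302,152),.012))
```

```text
[0.5075189  0.22525762 0.101     ] [0.50791212 0.15078792 0.098     ] 0.07453114034731968 [0.50771551 0.18802277 0.0995    ] 0.30253358594513946
[0.42964234 0.18716216 0.012     ]
```

>>> arm_command --commands '[[8.5, [0, 4.6, 0], 0], [8.5, [0, 4.6, -1.7], 0], [8.5, [0, 0, -4], 0], [8.5, [0, 0, -4], 0], [8.5, [0, 0, -4], 0], [8.5, [0, 0, -2], 0], [8.5, [0, 0, 0], 0], [8.5, [0, 0, 0], 0]]'

```text
clock: 3.75
position: [0.5071, 0.1876, 0.0917]
ee_rot: [-0.707, 0.707, -0.001, 0.002]
contact_force: [0.0, 0.4, -0.4]
width: 0.0848
```

>>> arm_command --commands '[[0, [0, 0, 0], 0], [0, [0, 0, 0], 0], [0, [0, 0, 0], 0], [0, [0, 0, 0], 0], [0, [0, 0, 0], 0], [0, [0, 0, 0], 0], [0, [0, 0, 0], 0], [0, [0, 0, 0], 0]]' --grip_force 60

```text
clock: 4.55
position: [0.5066, 0.1889, 0.0918]
ee_rot: [0.707, -0.707, 0.0, -0.001]
contact_force: [-0.1, 0.3, 6.0]
width: 0.0112
```

Run:
```python
from h import *
snap('scene','s1.png'); s=manip.get_state(); print(s['position'],s['contact_force'],s['moment'],s['width'])
```

```text
[0.5065312  0.18887431 0.0917866 ] [-0.72392887  0.57912708  4.56750952] [ 0.08276828  0.12473666 -0.20167807] 0.011197439644632979
```

View pics/s1.png

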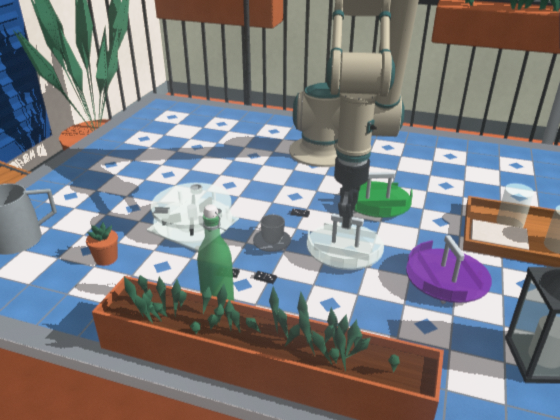

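>>> arm_command --commands '[[0, [0, 0, 1], 0], [0, [0, 0, 3], 0], [0, [0, 0, 4], 0], [0, [0, 0, 4], 0], [0, [0, 0, 0], 0], [0, [0, 0, 0], 0], [0, [0, 0, 0], 0]]'

```text
clock: 5.3
position: [0.5043, 0.1881, 0.209]
ee_rot: [-0.707, 0.708, -0.003, -0.001]
contact_force: [-0.3, -0.3, -5.1]
width: 0.0108
```

Run:
```python
from h import *
im=snap('scene','s2.png');snap('wrist','w3.png'); s=manip.get_state(); print(s['position'],s['contact_force'],s['moment'],s['width'])
```

```text
[0.50472382 0.18822166 0.20893808] [-0.06556111 -0.28989507 -5.29967179] [-0.02550479  0.04490792 -0.04947615] 0.011239997679676497
```

View pics/s2.png

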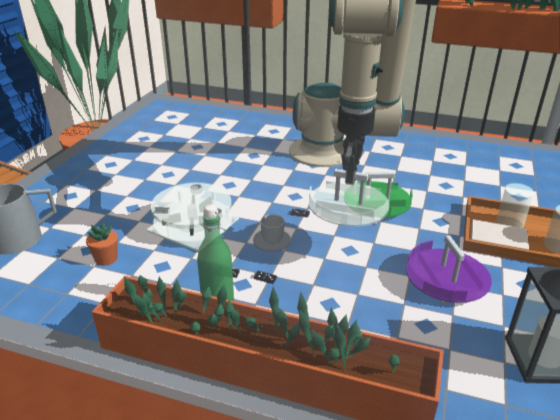

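View pics/w3.png

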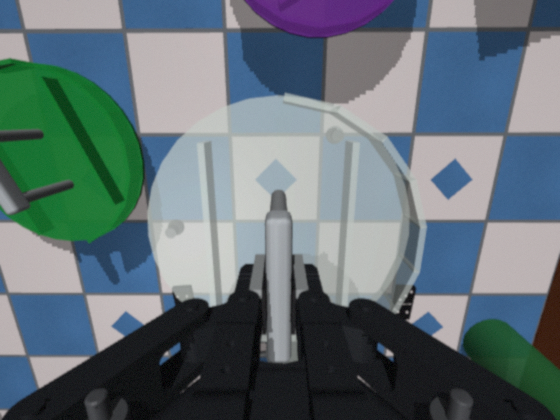

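Run:
```python
from h import *
im=load('w3')
a=im['pixels'][110:260,140:370,::-1]; cv2.imwrite('pics/w3c.png',cv2.resize(a,None,fx=3.4,fy=3.4,interpolation=cv2.INTER_CUBIC))
F=ray(im,175,228,.123);L=ray(im,335,134,.123); d=L-F
print(F,L,np.hypot(*d[:2]),np.degrees(np.arctan2(d[1],d[0]))-30)
c=F[:2]+d[:2]/np.hypot(*d[:2])@np.array([[.866,-.5],[.5,.866]])*.078
print(c, manip.get_state()['position'])
```

```text
[0.42499364 0.18592719 0.123     ] [0.54363601 0.25534012 0.123     ] 0.1374560479849542 0.33020537050143517
[0.50299064 0.18637572] [0.50472382 0.18822166 0.20893808]
```

View pics/w3c.png

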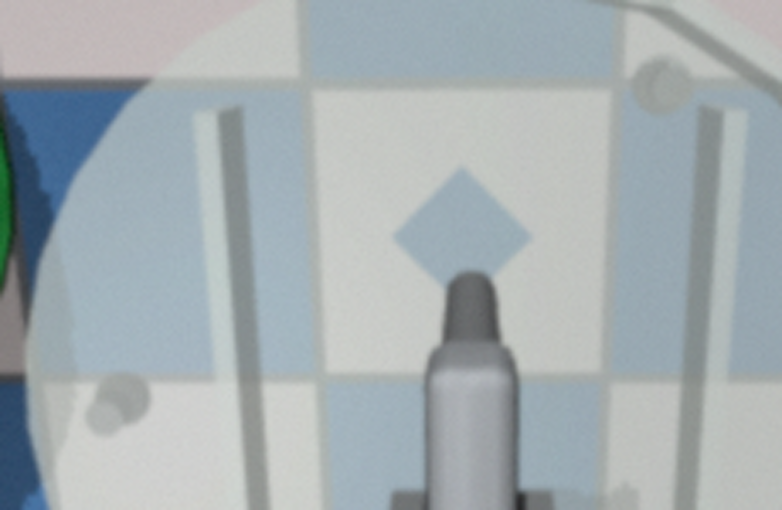

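>>> arm_command --commands '[[0, [0.2, -3.6, 0], 0.025], [0, [0.2, -3.6, 0], 0.027], [0, [0.2, -3.6, 0], 0.027], [0, [0.2, -3.6, 0], 0.027], [0, [0.2, -3.6, 0], 0.027], [0, [0.2, -3.6, 0], 0.027], [0, [0.2, -3.6, 0], 0.027], [0, [0.2, -3.6, 0], 0.027], [0, [0.2, -3.6, 0], 0.027], [0, [0.2, -3.6, 0], 0.027], [0, [0.2, -3.2, 0], 0.027], [0, [0, 0, 0], 0]]'

```text
clock: 6.6
position: [0.5283, -0.208, 0.2095]
ee_rot: [-0.699, 0.701, 0.101, -0.103]
contact_force: [0.5, 0.3, -5.6]
width: 0.0108
```

>>> arm_command --commands '[[0, [0, 0, -1.5], 0], [0, [0, 0, -1], 0], [0, [0, 0, -0.5], 0], [0, [0, 0, 0], 0], [0, [0, 0, 0], 0], [0, [0, 0, 0], 0]]'

```text
clock: 7.2
position: [0.5287, -0.2033, 0.1819]
ee_rot: [-0.699, 0.7, 0.104, -0.103]
contact_force: [-0.6, 0.2, -4.6]
width: 0.011
```

Run:
```python
from h import *
from scipy.spatial.transform import Rotation as R
im=snap('wrist','w4.png'); snap('scene','s4.png');snap('top','t4.png')
s=manip.get_state(); q=s['ee_rot']; M=R.from_quat([*q[1:],q[0]]).as_matrix()
print(s['position'],s['contact_force'],s['moment'],np.degrees(np.arctan2(M[1,0],M[0,0])),M[:,1])
```

```text
[ 0.52856954 -0.20336462  0.18189452] [-0.0450876   0.1484811  -5.08333835] [-0.02794603  0.01301564 -0.02040842] 16.8004151353001 [ 1.08451370e-03 -5.18989593e-04 -9.99999277e-01]
```

View pics/w4.png

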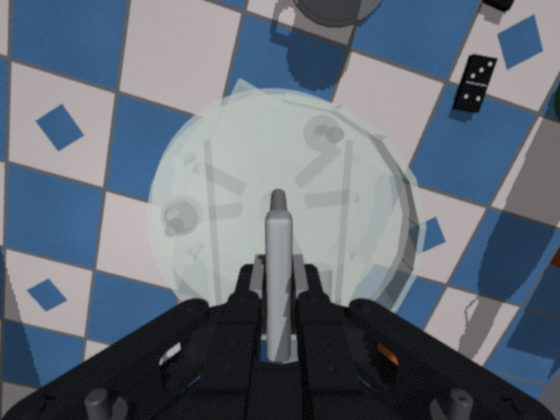

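View pics/t4.png

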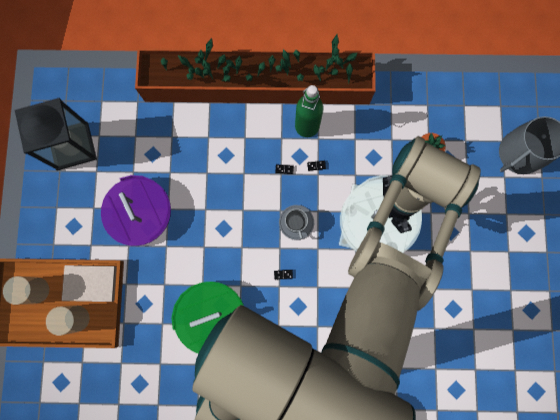

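Run:
```python
from h import *
im=load('w4')
a=im['pixels'][90:250,140:360,::-1]; a=cv2.resize(a,None,fx=3.6,fy=3.6,interpolation=cv2.INTER_CUBIC)
a=cv2.convertScaleAbs(a,alpha=1.6,beta=-110); cv2.imwrite('pics/w4c.png',a)
```

```text
(no output)
```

View pics/w4c.png

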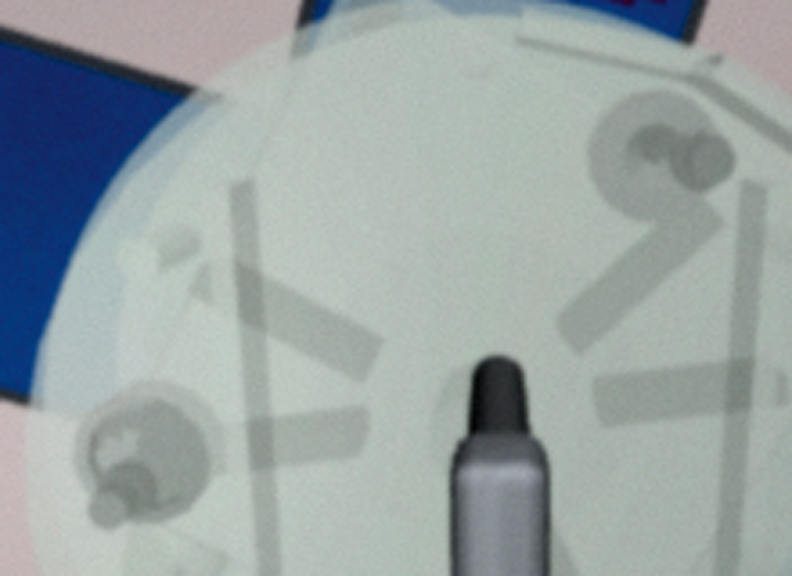

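Run:
```python
from h import *
im=load('w4')
g=lambda x,y:(140+(x+.5)/3.6-.5,90+(y+.5)/3.6-.5)
zb=.1819-.0918+.006
F=ray(im,*g(129,492),zb);L=ray(im,*g(697,160),zb)
f=ray(im,*g(148,460),.072);l=ray(im,*g(653,145),.072)
an=lambda a,b:np.degrees(np.arctan2(*(b-a)[[1,0]]))-30
print(F,L,np.hypot(*(L-F)[:2]),an(F,L));print(f,l,np.hypot(*(l-f)[:2]),an(f,l))
print((f-F)*1e3,(l-L)*1e3)
```

```text
[ 0.45413132 -0.22671777  0.0961    ] [ 0.54612846 -0.12786027  0.0961    ] 0.13504176074335353 17.058639763302594
[ 0.45094022 -0.2285674   0.072     ] [ 0.54055013 -0.12743064  0.072     ] 0.13512430726437027 18.458185473985743
[ -3.19110464  -1.84962691 -24.1       ] [ -5.57832725   0.4296271  -24.1       ]
```

>>> arm_command --commands '[[0, [-0.35, 0, -0.5], 0.02], [0, [0, 0, -0.5], 0], [0, [0, 0, 0], 0], [0, [0, 0, 0], 0], [0, [0, 0, 0], 0]]'

```text
clock: 7.85
position: [0.5249, -0.2035, 0.1714]
ee_rot: [-0.698, 0.699, 0.11, -0.11]
contact_force: [0.3, 0.6, -4.7]
width: 0.011
```

```bash
cat > look.py <<'E'
from h import *
import sys
from scipy.spatial.transform import Rotation as R
def st():
    s=manip.get_state(); q=s['ee_rot']; M=R.from_quat([*q[1:],q[0]]).as_matrix()
    print(round(s['clock'],2),np.round(s['position'],4),np.round(s['contact_force'],1),np.round(s['moment'],2),'yaw',round(np.degrees(np.arctan2(M[1,0],M[0,0])),2),'tilt',np.round(M[:2,1],4))
    return s
def wl(n):
    im=snap('wrist',n+'.png'); a=im['pixels'][90:250,140:360,::-1]; a=cv2.resize(a,None,fx=3.6,fy=3.6,interpolation=cv2.INTER_CUBIC)
    cv2.imwrite('pics/'+n+'c.png',cv2.convertScaleAbs(a,alpha=1.6,beta=-110)); return im
if __name__=='__main__':
    if len(sys.argv)>1: wl(sys.argv[1])
    st()
E
python3 look.py w5
```

```text
7.9 [ 0.525  -0.2035  0.1715] [ 0.3  0.2 -4.7] [ 0.03 -0.01 -0.01] yaw 17.93 tilt [ 0.0005 -0.0002]
```

View pics/w5c.png

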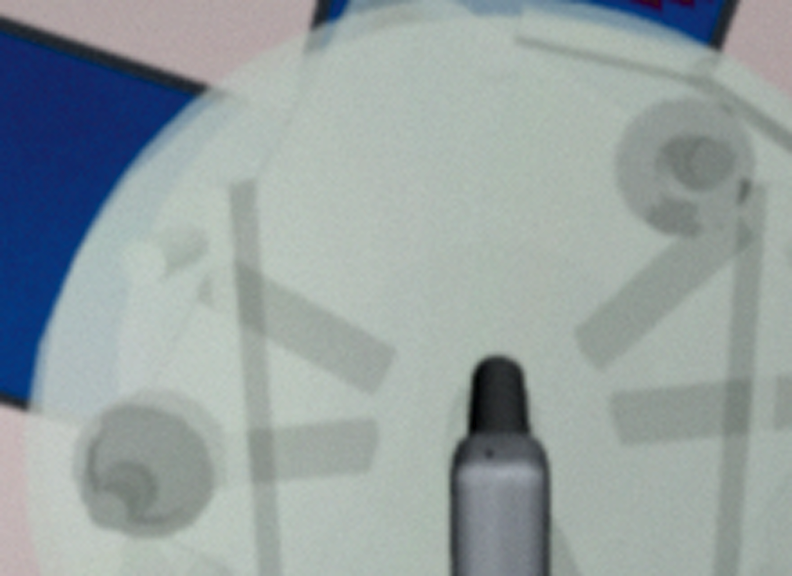

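Run:
```python
from h import *
im=load('w5')
g=lambda x,y:(140+(x+.5)/3.6-.5,90+(y+.5)/3.6-.5)
zb=.1715-.0918+.006
F=ray(im,*g(129,492),zb);L=ray(im,*g(697,160),zb)
f=ray(im,*g(149,466),.072);l=ray(im,*g(682,157),.072)
an=lambda a,b:np.degrees(np.arctan2(*(b-a)[[1,0]]))-30
print(np.hypot(*(L-F)[:2]),an(F,L),np.hypot(*(l-f)[:2]),an(f,l))
print((f-F)*1e3,(l-L)*1e3)
```

```text
0.13497703900792946 18.174650378542935 0.13376219481053175 17.88303544747078
[ -0.29601939   1.15663406 -13.7       ] [ -0.59999027  -0.20393468 -13.7       ]
```

>>> arm_command --commands '[[0, [0, 0.0, -0.3], 0], [0, [0, 0, -0.2], 0], [0, [0, 0, -0.1], 0], [0, [0, 0, 0], 0], [0, [0, 0, 0], 0]]'

```text
clock: 8.4
position: [0.5248, -0.2034, 0.1653]
ee_rot: [0.698, -0.698, -0.11, 0.11]
contact_force: [0.6, -0.3, -5.7]
width: 0.0109
```

>>> arm_command --commands '[[0, [0, 0.0, -0.1], 0], [0, [0, 0, 0], 0], [0, [0, 0, 0], 0]]'

```text
clock: 8.7
position: [0.5248, -0.2034, 0.1643]
ee_rot: [0.698, -0.698, -0.11, 0.11]
contact_force: [-0.3, -0.2, -5.0]
width: 0.0111
```

>>> arm_command --commands '[[0, [0, 0.0, -0.1], 0], [0, [0, 0, 0], 0], [0, [0, 0, 0], 0]]'

```text
clock: 9.0
position: [0.5247, -0.2033, 0.1633]
ee_rot: [0.699, -0.698, -0.11, 0.11]
contact_force: [0.0, 0.7, -4.9]
width: 0.011
```

```bash
python3 look.py
```

```text
9.0 [ 0.5247 -0.2033  0.1633] [ 0.   0.7 -4.9] [ 0.04  0.06 -0.01] yaw 17.93 tilt [-0.      0.0001]
```

No contact at 0.1633, which is just past plain-deck height, so I'll keep lowering.

>>> arm_command --commands '[[0, [0, 0.0, -0.1], 0], [0, [0, 0, 0], 0], [0, [0, 0, 0], 0]]'

```text
clock: 9.3
position: [0.5247, -0.2034, 0.1623]
ee_rot: [0.698, -0.698, -0.11, 0.11]
contact_force: [0.3, -0.5, -5.9]
width: 0.0105
```

>>> arm_command --commands '[[0, [0, 0.0, -0.1], 0], [0, [0, 0, 0], 0], [0, [0, 0, 0], 0]]'

```text
clock: 9.6
position: [0.5246, -0.2036, 0.1614]
ee_rot: [-0.698, 0.699, 0.11, -0.11]
contact_force: [-1.3, -0.8, -3.5]
width: 0.0109
```

>>> arm_command --commands '[[0, [0, 0.0, -0.1], 0], [0, [0, 0, 0], 0], [0, [0, 0, 0], 0]]'

```text
clock: 9.9
position: [0.5247, -0.204, 0.1607]
ee_rot: [-0.698, 0.699, 0.11, -0.11]
contact_force: [-2.4, -2.0, -0.2]
width: 0.0108
```

```bash
python3 look.py
```

```text
9.9 [ 0.5247 -0.204   0.1607] [-2.4 -2.  -0.2] [-0.64  0.53 -0.29] yaw 17.93 tilt [ 0.0003 -0.0012]
```

>>> arm_command --commands '[[0, [-0.05, -0.07, 0], 0], [0, [0, 0, 0], 0], [0, [0, 0, 0], 0]]'

```text
clock: 10.2
position: [0.5244, -0.2042, 0.1605]
ee_rot: [-0.698, 0.699, 0.11, -0.11]
contact_force: [-2.6, -1.8, 0.7]
width: 0.0113
```

>>> arm_command --commands '[[0, [0, 0.0, -0.05], 0], [0, [0, 0, 0], 0], [0, [0, 0, 0], 0]]'

```text
clock: 10.5
position: [0.5244, -0.2044, 0.1601]
ee_rot: [-0.698, 0.699, 0.11, -0.11]
contact_force: [-3.1, -3.2, 1.6]
width: 0.0109
```

```bash
python3 look.py w6
```

```text
10.55 [ 0.5244 -0.2044  0.1601] [-2.6 -2.6  2. ] [-0.74  0.43 -0.31] yaw 17.93 tilt [ 0.0006 -0.0008]
```

View pics/w6c.png

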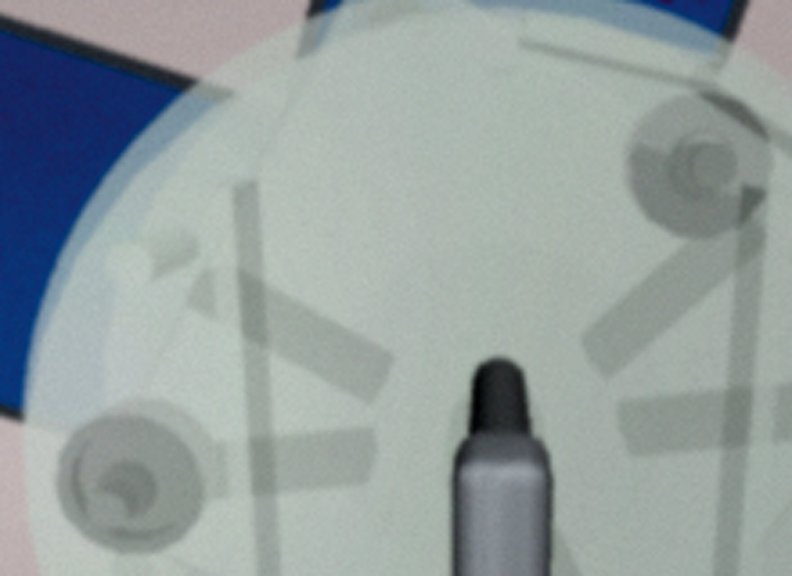

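>>> arm_command --commands '[[0, [-0.06, -0.08, 0], 0], [0, [0, 0, -0.05], 0], [0, [0, 0, 0], 0], [0, [0, 0, 0], 0]]'

```text
clock: 10.95
position: [0.524, -0.205, 0.1596]
ee_rot: [-0.698, 0.699, 0.11, -0.11]
contact_force: [-2.5, -2.3, 2.6]
width: 0.011
```

```bash
python3 look.py
```

```text
10.95 [ 0.524  -0.205   0.1596] [-2.5 -2.3  2.6] [-0.51  0.2  -0.49] yaw 17.92 tilt [ 0.0009 -0.0003]
```

>>> arm_command --commands '[[0, [-0.06, -0.08, 0], 0], [0, [0, 0, 0], 0], [0, [0, 0, 0], 0]]'

```text
clock: 11.25
position: [0.5237, -0.2054, 0.1596]
ee_rot: [0.699, -0.698, -0.111, 0.11]
contact_force: [-0.0, -0.9, 3.3]
width: 0.0109
```

```bash
python3 look.py
```

```text
11.25 [ 0.5237 -0.2054  0.1596] [-0.  -0.9  3.3] [-0.27 -0.12 -0.36] yaw 17.93 tilt [0.0014 0.0004]
```

>>> arm_command --commands '[[0, [0, 0, -0.04], 0], [0, [0, 0, 0], 0], [0, [0, 0, 0], 0]]'

```text
clock: 11.55
position: [0.5237, -0.2055, 0.1595]
ee_rot: [-0.698, 0.699, 0.111, -0.11]
contact_force: [0.7, 0.2, 5.4]
width: 0.0107
```

Run:
```python
from look import *
st(); wl('w7'); snap('scene','s7.png')
im=load('s7'); a=im['pixels'][160:250,130:250,::-1]; cv2.imwrite('pics/s7c.png',cv2.resize(a,None,fx=6,fy=6,interpolation=cv2.INTER_CUBIC))
```

```text
11.55 [ 0.5237 -0.2055  0.1595] [0.7 0.2 5.4] [-0.14 -0.03 -0.47] yaw 17.93 tilt [0.0016 0.0001]
```

View pics/s7c.png

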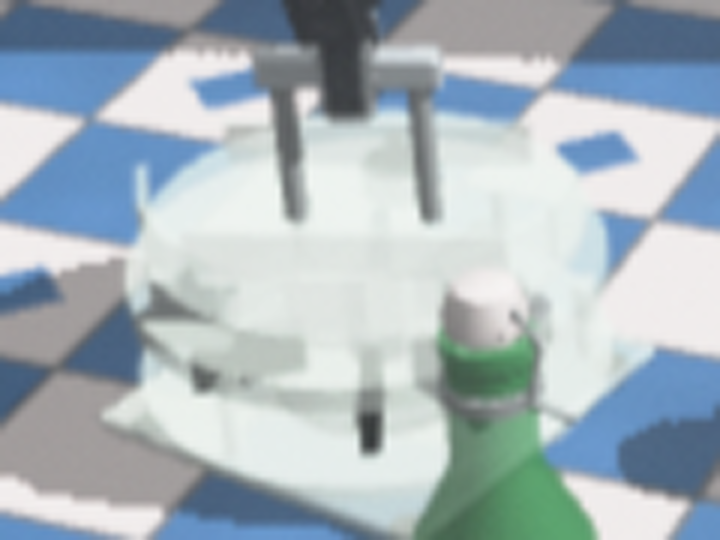

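View pics/w7c.png

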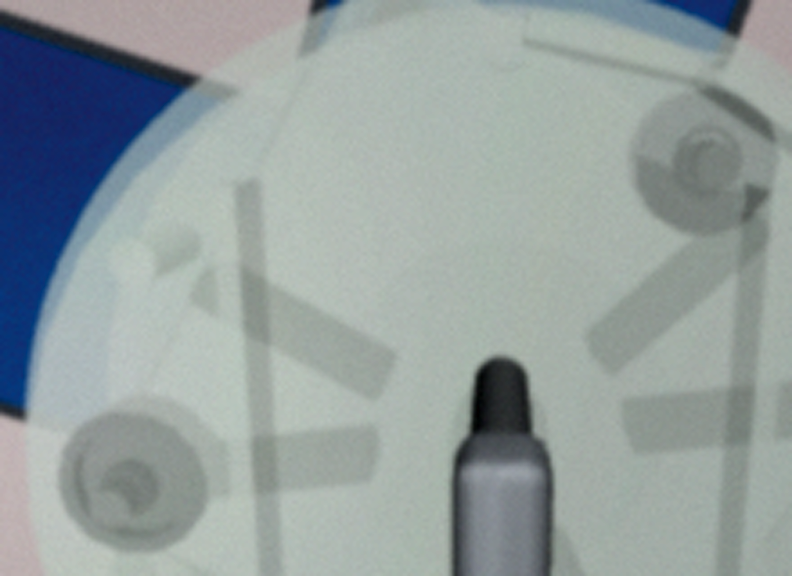

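Run:
```python
from h import *
im=load('w1')
a=im['pixels'][5:205,180:390,::-1]; a=cv2.resize(a,None,fx=3,fy=3,interpolation=cv2.INTER_CUBIC)
b=cv2.createCLAHE(4,(6,6)).apply(cv2.cvtColor(a,cv2.COLOR_BGR2GRAY)); cv2.imwrite('pics/w1e.png',b)
```

View pics/w1e.png

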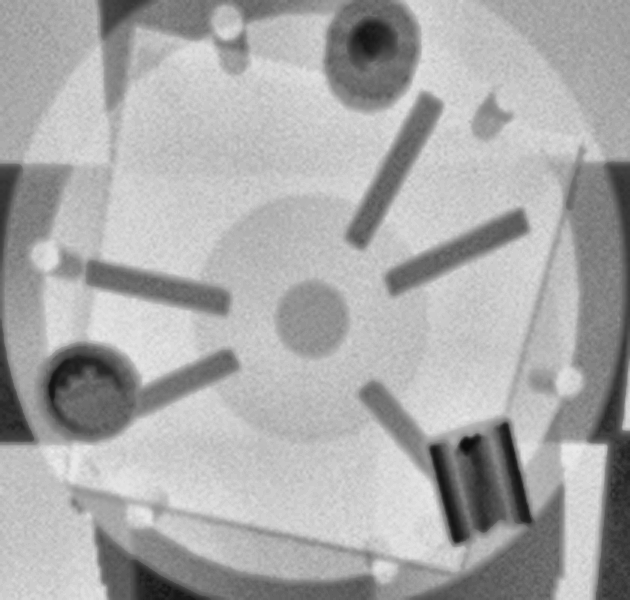

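Run:
```python
from h import *
im=load('w1'); g=lambda x,y:(180+(x+.5)/3-.5,5+(y+.5)/3-.5)
for z in (0,.008):
  C=np.array([ray(im,*g(*q),z)[:2] for q in [(135,28),(582,148),(458,573),(68,485)]])
  print(np.round(C,4).tolist(),C.mean(0))
  for i in range(4):
    d=C[(i+1)%4]-C[i]; print(np.hypot(*d),np.degrees(np.arctan2(d[1],d[0]))%90-90)
t=load('top0'); f=lambda x,y:(170+(x+.5)/2.9-.5,170+(y+.5)/2.9-.5)
C=np.array([ray(t,*f(*q),.004)[:2] for q in [(533,45),(711,98),(672,262),(492,217)]])
print(C.mean(0))
for i in range(4):
    d=C[(i+1)%4]-C[i]; print(np.hypot(*d),np.degrees(np.arctan2(d[1],d[0]))%90-90)
P={n:ray(im,*g(*c),.072)[:2] for n,c in dict(cone=(373,37),groove=(481,482),flat=(88,391)).items()}
c=sum(P.values())/3; print('deck',c)
for n,o in dict(cone=60,groove=-60,flat=180).items():
    d=P[n]-c; print(n,np.hypot(*d),np.degrees(np.arctan2(d[1],d[0]))-o)
```

```text
[[0.4605, -0.1031], [0.6275, -0.1429], [0.5891, -0.3084], [0.4227, -0.2696]] [ 0.52494807 -0.20600834]
0.17163412443371254 -13.422656942809994
0.16986318092650976 -13.071497404940075
0.17084629180364017 -13.105060159071598
0.17081682470905077 -12.808311235628693
[[0.4618, -0.1055], [0.6252, -0.1444], [0.5876, -0.3064], [0.4247, -0.2685]] [ 0.52481978 -0.20618213]
0.167969622062496 -13.422656942809994
0.1662364893735255 -13.071497404940047
0.16719861018150575 -13.105060159071598
0.16716977222892604 -12.808311235628693
[ 0.52084515 -0.20768584]
0.16943210118688795 -16.19643933073573
0.15559763629246887 -14.485900085925323
0.16640017090178266 -13.235260532447171
0.1643143772929247 -13.441124919017582
deck [ 0.52469925 -0.20446846]
cone 0.0794318998985532 17.3856497221456
groove 0.0785505577578648 16.61214565783328
flat 0.07806966971670298 -342.4387586643123
```

>>> arm_command --commands '[[0, [0, 0, 0], 0], [0, [0, 0, 0], -0.03], [0, [0, 0, 0], -0.03], [0, [0, 0, 0], -0.03], [0, [0, 0, 0], -0.03], [0, [0, 0, 0], 0]]' --grip_force 110

```text
clock: 12.25
position: [0.524, -0.2054, 0.1597]
ee_rot: [-0.704, 0.704, 0.07, -0.068]
contact_force: [-0.3, 0.8, 5.3]
width: 0.0098
```

```bash
python3 look.py w8
```

```text
12.3 [ 0.524  -0.2054  0.1596] [0.3 0.9 5.7] [-0.04 -0.1   0.3 ] yaw 11.18 tilt [ 0.0021 -0.0002]
```

View pics/w8c.png

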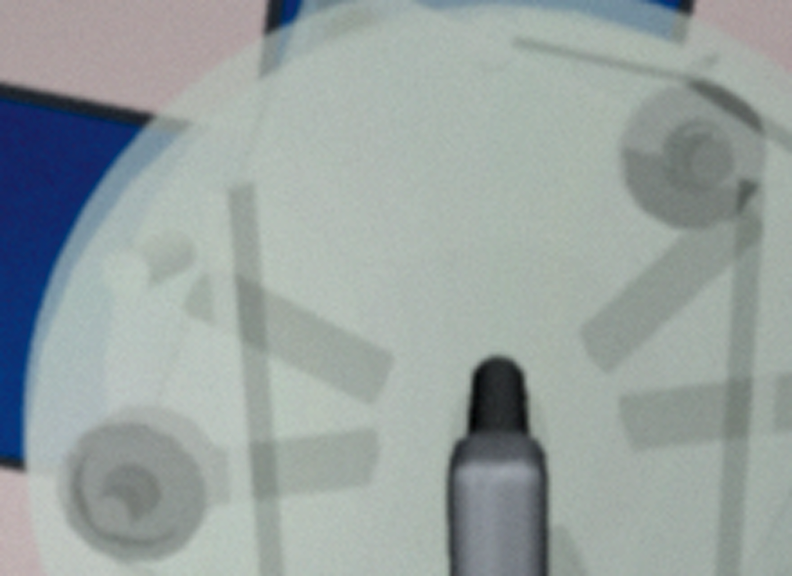

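>>> arm_command --commands '[[0, [0, 0, 0], -0.04], [0, [0, 0, 0], -0.04], [0, [0, 0, 0], -0.04], [0, [0.01, 0.01, 0], -0.04], [0, [0, 0, 0], -0.04], [0, [0, 0, 0], 0]]'

```text
clock: 12.9
position: [0.5241, -0.2054, 0.1597]
ee_rot: [-0.707, 0.707, -0.001, 0.003]
contact_force: [-0.2, 0.7, 5.6]
width: 0.0099
```

```bash
python3 look.py
```

```text
12.9 [ 0.5241 -0.2054  0.1597] [-0.2  0.7  5.6] [-0.1  -0.14  0.28] yaw -0.3 tilt [ 0.0021 -0.0005]
```

>>> arm_command --commands '[[0, [0, 0, 0], -0.04], [0, [0, 0, 0], -0.04], [0, [0, 0, 0], -0.04], [0, [0, 0, 0], -0.04], [0, [0, 0, 0], -0.04], [0, [0, 0, 0], -0.025], [0, [0, 0, 0], 0], [0, [0, 0, 0], 0]]'

```text
clock: 13.7
position: [0.5241, -0.2055, 0.1597]
ee_rot: [-0.702, 0.703, -0.08, 0.082]
contact_force: [0.0, -0.3, 5.2]
width: 0.0099
```

```bash
python3 look.py w9
```

```text
13.75 [ 0.5241 -0.2054  0.1597] [ 0.2 -0.4  5.1] [-0.17 -0.08  0.31] yaw -13.15 tilt [ 0.0021 -0.0007]
```

View pics/w9.png

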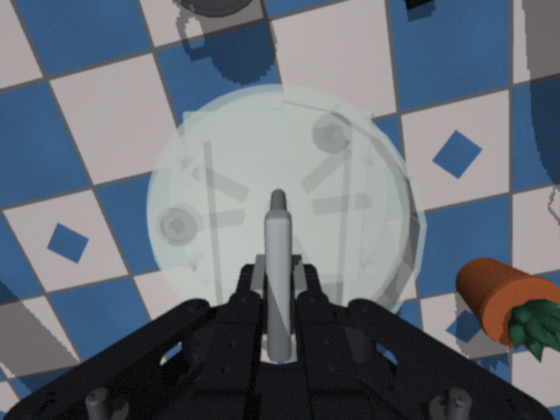

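View pics/w9c.png

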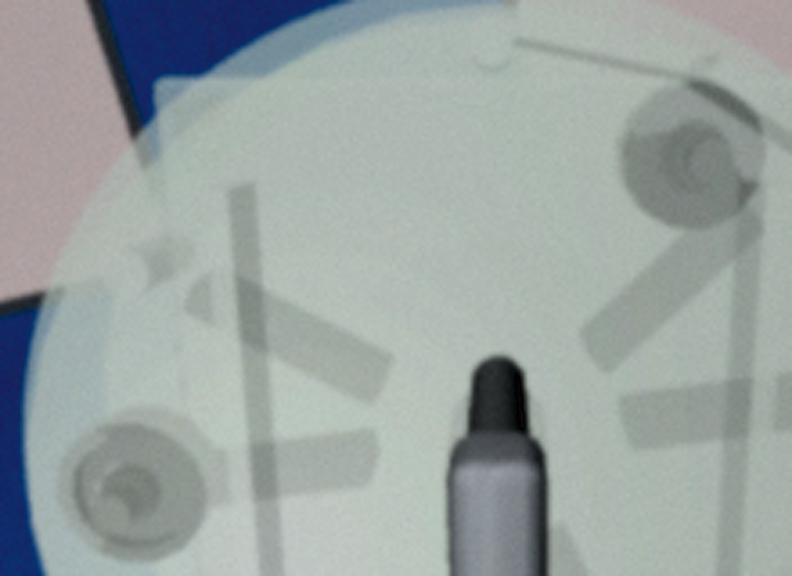

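>>> arm_command --commands '[[0, [0, 0, 0.05], 0.005], [0, [0, 0, 0.03], 0], [0, [0, 0, 0], 0], [1.6, [0, 0, 0], 0], [2.0, [0, 0, 0], 0], [4, [0, 0, 0], 0], [7, [0, 0, 0], 0], [7, [0, 0, 0], 0]]'

```text
clock: 14.55
position: [0.5229, -0.2055, 0.1595]
ee_rot: [0.703, -0.702, 0.08, -0.08]
contact_force: [-0.2, 0.1, 0.8]
width: 0.0633
```

```bash
python3 look.py w10
```

```text
14.6 [ 0.523  -0.2055  0.1596] [-0.4  1.1  0.3] [0.01 0.03 0.01] yaw -13.01 tilt [-0.0003  0.0002]
```

View pics/w10.png

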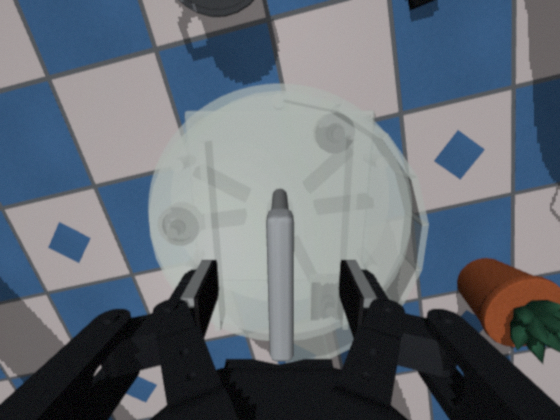

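>>> arm_command --commands '[[7, [0, 0, 1], 0], [7, [0, 0, 3], 0], [7, [0, 0, 4], 0], [7, [0, 0, 4], 0], [7, [0, -3, 2], 0], [7, [0, -3, 0], 0], [7, [0, -3, 0], 0], [7, [0, 0, 0], 0], [7, [0, 0, 0], 0], [7, [0, 0, 0], 0]]'

```text
clock: 15.6
position: [0.5231, -0.2948, 0.3]
ee_rot: [0.703, -0.702, 0.08, -0.08]
contact_force: [0.5, 0.1, 0.2]
width: 0.0699
```

Run:
```python
from look import *
st(); im=snap('wrist','w11.png')
cv2.imwrite('pics/w11b.png',cv2.resize(im['pixels'][:,:,::-1],(800,600),interpolation=cv2.INTER_CUBIC))
s=snap('scene','s11.png'); cv2.imwrite('pics/s11c.png',cv2.resize(s['pixels'][150:260,130:270,::-1],None,fx=5,fy=5,interpolation=cv2.INTER_CUBIC))
```

```text
15.6 [ 0.5231 -0.2948  0.3   ] [0.5 0.1 0.2] [-0.07 -0.03  0.02] yaw -12.99 tilt [0.0001 0.0007]
```

View pics/w11b.png

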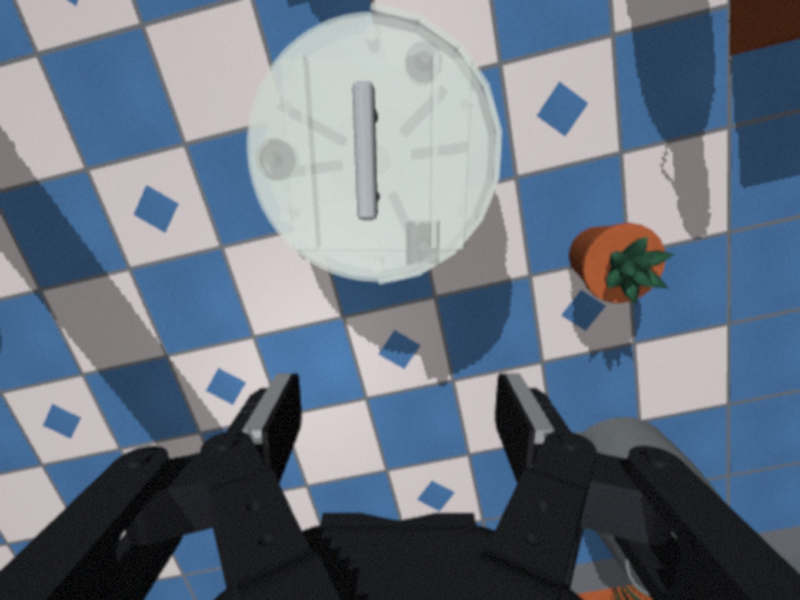

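View pics/s11c.png

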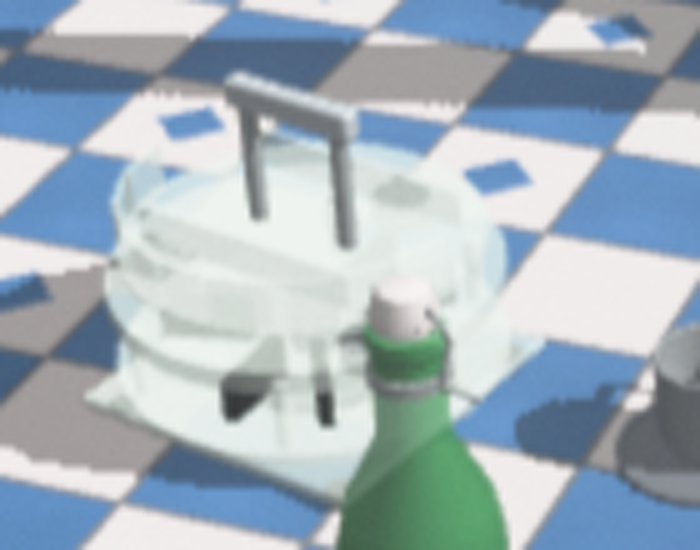

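Run:
```python
from h import *
im=load('w11'); s=.7; g=lambda x,y:((x+.5)*s-.5,(y+.5)*s-.5)
A=ray(im,*g(363.5,82),.1685);B=ray(im,*g(367,217),.1685);d=A-B
print(A,B,np.hypot(*d[:2]),(A+B)/2,'yaw',np.degrees(np.arctan2(-d[0],d[1])))
Z=[pt(im,364*s+dx,y*s)[2] for y in range(95,205,6) for dx in(-2,0,2)]; print('bar top z',np.median(Z),np.percentile(Z,[20,80]), 'want .1685')
ys=np.array([95,205]); print([np.median([pt(im,(363.5+(y-82)*.026)*s+dx,y*s+k)[2] for dx in(-1,0,1) for k in range(-3,4)]) for y in ys])
F=ray(im,*g(277,158),.0735); print('front seat',F,'foot edge bottom')
E1=ray(im,*g(298,249),.006);E2=ray(im,*g(460,250),.006);e=E2-E1;print(np.degrees(np.arctan2(e[1],e[0])))
c=np.array([.5249,-.206]);a=np.radians(-13.1);v=F[:2]-c;print('front in foot',v@[np.cos(a),np.sin(a)],v@[-np.sin(a),np.cos(a)])
```

```text
[ 0.53285591 -0.16993441  0.1685    ] [ 0.51675359 -0.24112867  0.1685    ] 0.0729925197567444 [ 0.52480475 -0.20553154  0.1685    ] yaw -12.744413515477229
bar top z 0.16948755759639922 [0.16890407 0.17015993] want .1685
[np.float64(0.16955847974515306), np.float64(0.1693765858907868)]
front seat [ 0.45014013 -0.18838531  0.0735    ] foot edge bottom
-13.371495549106681
front in foot -0.07680670743783297 0.000211863739104488
```

Run:
```python
from h import *
im=load('w2'); s=.7
print('w2 bar top (true .101)',np.median([pt(im,399*s+dx,y*s)[2] for y in range(90,195,6) for dx in(-2,0,2)]))
t=snap('top','t12.png')
a=load('top0')['pixels'].astype(int);b=t['pixels'].astype(int);d=abs(a-b).sum(2)
for n,(u,v) in dict(cup=(296,221),bottle=(309,112),plant=(431,147),d0=(284,169),d1=(317,166),d2=(285,274)).items(): print(n,d[v-12:v+12,u-14:u+14].mean())
manip.sign_off()
```

```text
w2 bar top (true .101) 0.10202410291019812
cup 10.147321428571429
bottle 5.023809523809524
plant 5.461309523809524
d0 6.529761904761905
d1 6.5148809523809526
d2 6.395833333333333
the job is handed in; nothing more can be done
```

The top tier is back on the carousel with all three balls home. It is square with the foot, open front to the robot, and the gripper has let go. I handed the job in at about 16 s of the 67 s; the hand-in gives no verdict.

**How it went:** I took the clear tier, not the green or purple one, by its bar. I lined its balls up over the cone, groove and flat using the wrist camera and lowered it in 1 mm steps. I gave way sideways as the balls touched, until the height stopped dropping at the seated level. Then I turned it and the deck together by about 31° clockwise, released it and backed off.

**Last checks:**

| Check | Measured | Wanted |
|---|---|---|
| Bar top height | 169.5 mm (the same reading is about 1 mm high on a known height) | 168.5 mm seated, 173 mm if not seated |
| Tier angle | -12.7° | foot at -13.1° to -13.4° |
| Tier centre | within 1 mm of the foot's axis | within 8 mm |
| Front ball position, x from the foot | -77 mm | below -60 mm |
| Press on the deck, highest reading | about 11 N | under 30 N |

The bystanders look unmoved when the top pictures from before and after are compared. The cup showed slightly more change than the others, which I put down to shadow without checking further.

**What disagreed:** the coarser top camera put the foot between -13° and -16°. I relied on the closer wrist picture, where all four sides of the foot agreed to within 0.6°.

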